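# Open the filter bay of the leather-bench dust extractor

## Task

Open the filter bay of the dust extractor for a filter change: press the blue snap tab fully in, then push the released orange cover along its slideway off its seat until it rests flat in the parking bay up against the end stop. Only press and push: do not lift or tip the cover, do not press the red start button, and leave everything else on the bench and the extractor where it stands.

Things in the scene. Friction and masses are not known exactly. Their poses are not given: they have to be found in the camera images.
- extractor: Grey low dust extractor fixed to the bench. Origin on the bench under the middle of the cover's slideway; its y axis is the way the cover slides off, z up. Body x -70 to 150, y -160 to 160 mm, flat deck at z = 60 mm; black hose stub (radius 26 mm) juts 50 mm from its -y end. Filter opening y -135 to -20; parking bay y 0 to 150.
- guides (a point): Middle of the slideway at deck height (extractor 0, 0, 60 mm). Aluminium side guides along y at x = +-54 to +-64 mm are 12.5 mm high; over the seat half (y below -5) they carry lips that reach in to x = +-47, top 16.5 mm above the deck, and keep the cover down. A 12.5 mm high wall at y -160 to -150 closes the seat.
- end_stop (a point): Middle of the end stop's inner face, at deck height (extractor y = 150 mm): an aluminium wall 18 mm high across the far end of the parking bay.
- cover: Orange filter cover, loose, 0.15 to 0.3 kg, plate 104 (x) x 140 (y) mm; origin at the centre of its underside, axes as the extractor's. The plate lies 4 to 10 mm above the deck on runners. Seated, its origin is at about extractor y = -76 mm, its front edge 2 to 6 mm short of the tab; against the end stop y = +80 mm. Once free it slides at 1 to 4 N.
- push_face (a point): Middle of the upright rear face (cover y = -25 mm, 17.5 mm above the deck) of the block raised on the cover. The block is 86 (x) x 85 (y) mm, cover y -25 to +60, its top 25 mm above the deck. Behind this face is a 45 mm deep flat flange with black grooves, where fingertips can come down from above to push the face towards +y.
- tab (a joint): Travel of the blue snap tab, m: 0 = standing up (13.5 mm above the deck) and blocking the cover, 0.012 = fully in (1.5 mm above the deck). Pressed straight down with about 5 N, it meets a hard stop at 0.012 and stays in when let go; the cover passes only beyond about 0.0095.
- tab_top (a point): Centre of the top face of the blue snap tab, 40 (x) x 36 (y) mm in the extractor's axes; it sits on the slideway's centre line at extractor y = 16 mm, in front of the cover's leading edge, and sinks with the tab.
- start_button (a joint): Travel of the extractor's red start button (24 mm across, in a black collar on the side deck at extractor x 120, y -125 mm), m: 0 = up, 0.005 = pressed. Leave alone.
- glue_bottle: black glue bottle with a yellow band, 60 mm diameter, 130 mm tall, standing on the bench; origin at its underside. Bystander
- tool_cup: white cup, 72 mm across, 85 mm tall, standing on the bench; origin at its underside. Bystander
- paint_jar: amber edge-paint jar, 48 mm diameter, 55 mm tall, standing on the extractor's side deck; origin at its underside. Bystander
- slicker: dark turned wooden edge slicker, 34 mm diameter, 75 mm tall, standing on the side deck; origin at its underside. Bystander
- ring_tan: tan wooden ring template, 90 mm across, 6 mm thick, flat on the bench; origin at its underside. Bystander
- ring_white: white plastic ring template, 110 mm across, 5 mm thick, flat on the bench; origin at its underside. Bystander
- mallet: wooden-handled mallet about 250 mm long lying on the bench, far to the right. Bystander
Things that resemble listed ones, but are neither listed nor needed, are in the scene too. Of the things shaped like the cover, the orange one is meant.

How it is judged:
By the outcome, as a careful person would: the job done as asked, in the order asked, and still so for the second after the job is handed in, with the robot touching nothing.
It also fails if it takes over 40 s, if anything falls off the work surface, if the arm or the gripper's body presses on something with over 40 N, if the wrist force passes 120 N, or if a joint passes its speed limit or range.

## Robot

A 6-joint arm with a two-finger parallel gripper is mounted at the origin on the work surface. World frame = base frame: x ahead of the robot, y to its left, z up, the work surface at z = 0. Lengths are in m, angles in rad, forces in N, time in s.
With the tool pointing down it reaches from about 0.275 to 0.725 m from the base axis. Payload 15.9 kg.
Tool frame: the origin (TCP) lies midway between the tips of the shut fingers; the grasp point (between the pads) lies 19 mm behind it (manip.grasp_offset is the distance from the TCP to the grasp point, in m); x points along the fingers, y is the direction in which the jaws open and shut, and the axes are right-handed (so a half turn about x gives the same grasp; the last joint's range is limited). The gripper opens to 85 mm and grips with 20 to 120 N. Pads are 22 mm wide; open, the fingers measure 114 mm over their backs; the gripper's body (76 mm by 85 mm) begins 54 mm behind the grasp point. The pads swing forward as they close: fully open they stand 13 mm farther back than shut.
Start: joints at [1.145, 0.213, -0.034, 1.323, 0, 1.571], TCP at [0.207, 0.455, 0.231] pointing down, gripper open.
Joint ranges: [-2.98, 2.98], [-0.74, 1.72], [-1.14, 1.35], [-2.1, 2.04], [-1.57, 1.44], [-3.14, 3.14]. Speed limits (rad/s): [1.89, 1.89, 2.39, 2.57, 3.14, 3.14].

## Interface

Orientations are given as a rotation vector (axis times angle).
In Python, from rig import manip gives the robot as it stands. The module is installed in compiled form; this text tells all that it offers.
- The arm moves only by the tool arm_command, never from a script. Its argument "moves" is a list of rows, each a list of 5 numbers: the closure, from 0 (fully open) to 1 (shut), then the shift along the tool's x, y, z in cm, then the turn about the tool's x in rad. In form: [[grip, x, y, z, twist], ...]. A call has exactly 5 rows; each row is the pose to reach, as a shift and turn from the pose commanded when the call began, along the tool's axes at that moment; what a row does not reach only later rows make up. A row lasts 1/10 s, in which the tool goes at most 50 mm and 8.59 degrees, less where a joint would pass 70% of its speed; a pose out of reach is approached as far as the arm can. A call with a gripper value outside its range is refused whole. The fingers move at their own pace and stop on an object; the grip force is fixed at half the most. Time passes only in rows, so rows that repeat a pose let the fingers close, or fill a call up. It gives the time, the measured TCP pose, the force and the opening at its end, in the units of the state.
- manip.state(): the state, without advancing time (a new reading comes with each control period).
- manip.get_image(name): name is "scene" or "top" or "wrist"; returns a dict with "frame" (384x512x3 uint8, red, green, blue), "fx", "fy", "cx", "cy" (pixels), "extrinsics" (4x4, takes a point from world to camera coordinates). Camera axes: x right, y down, z forward; pixel columns grow to the right and rows downward; lengths in m; the calibration is good to about 2 mm. A picture is of the moment at which its call begins. There is no depth.
- manip.finish_job(): hands the job in, once; it reports no verdict.
The state is a dict: "clock": time; "joint_positions": joint angles; "qd": joint speeds; "effort": joint torques, N m; "tcp_pos": TCP position; "tool_rot": TCP orientation; "force": force on the tool from outside, world axes, zero at the start; "moment": the same for the moment, N m; "width": finger opening in m.
Only numpy, scipy, OpenCV 4.12 (cv2) and the standard library are available. Lean on these libraries where they do the work, as an engineer would, in place of code of your own. Each camera call takes 0.05 s, during which the arm holds its last target. There are 200 camera calls.

## Working session

There is one attempt and no reset: what is moved stays moved. The work goes in short steps, Python scripts to look and compute and a tool call to move; the robot and the scene stay as the last step left them, time stands still between calls to the robot, and variables do not carry over. Pictures are saved under pics/ and viewed, about 8 in all and at most 12, crops included, and the job is handed in when it is done.

Besides the shell and the picture viewer there is one more tool, called after "Request:" as name([rows], argument=value, ...), one row to a line, values as JSON. arm_command: Moves the arm, as the interface text tells. Its arguments: {"type":"object","properties":{"moves":{"type":"array","items":{"type":"array","items":{"type":"number"}}}},"required":["moves"]}

```bash
mkdir -p pics
cat > h.py <<'E'
import numpy as np, cv2
from rig import manip
def shot(n,f=None):
    d=manip.get_image(n); im=cv2.cvtColor(d["frame"],cv2.COLOR_RGB2BGR)
    if f: cv2.imwrite(f"pics/{f}.png",im)
    return d,im
def ray(d,u,v,z):
    E=d["extrinsics"];R,t=E[:3,:3],E[:3,3];c=-R.T@t
    r=R.T@np.array([(u-d["cx"])/d["fx"],(v-d["cy"])/d["fy"],1]); return c+r*(z-c[2])/r[2]
def proj(d,p):
    q=d["extrinsics"]@np.r_[p,1]; return d["fx"]*q[0]/q[2]+d["cx"],d["fy"]*q[1]/q[2]+d["cy"]
def blobs(im,lo,hi,amin=60):
    m=cv2.inRange(cv2.cvtColor(im,cv2.COLOR_BGR2HSV),lo,hi)
    cs,_=cv2.findContours(m,cv2.RETR_EXTERNAL,cv2.CHAIN_APPROX_NONE)
    return sorted([c for c in cs if cv2.contourArea(c)>amin],key=cv2.contourArea,reverse=True)
E
python3 - <<'E'
from h import *
a,i1=shot("scene");b,i2=shot("top","top0")
cv2.imwrite("pics/scene0.png",i1)
for d,im in((a,i1),(b,i2)):
    for nm,lo,hi in(("orange",(5,150,80),(18,255,255)),("blue",(100,120,50),(130,255,255)),("red",(0,170,80),(4,255,255))):
        for c in blobs(im,lo,hi,30)[:4]:
            r=cv2.minAreaRect(c);print(nm,cv2.contourArea(c),np.round(r[0]),np.round(r[1]),round(r[2]),np.round(ray(d,*r[0],.075),3))
s=manip.state();print(s["tcp_pos"],s["tool_rot"],s["width"],s["clock"])
E
```

```text
orange 837.0 [232. 180.] [42. 22.] 4 [ 0.564 -0.101  0.075]
orange 380.0 [459. 172.] [30. 21.] 25 [0.021 0.445 0.075]
orange 39.0 [100. 208.] [26. 20.] 83 [ 0.924 -0.333  0.075]
blue 1966.5 [87. 82.] [83. 50.] 63 [ 0.608 -0.838  0.075]
blue 101.5 [259. 184.] [10. 12.] 8 [ 0.514 -0.022  0.075]
red 38.0 [212. 210.] [7. 7.] 45 [ 0.69  -0.069  0.075]
orange 922.0 [270. 195.] [25. 39.] 52 [ 0.563 -0.1    0.075]
orange 540.5 [116. 373.] [28. 39.] 80 [-0.022  0.432  0.075]
orange 46.5 [272. 241.] [21. 22.] 53 [ 0.401 -0.1    0.075]
blue 930.0 [495. 163.] [48. 23.] 65 [ 0.66  -0.913  0.075]
blue 476.0 [446. 178.] [43. 23.] 68 [ 0.606 -0.729  0.075]
blue 106.0 [250. 210.] [12. 10.] 51 [ 0.508 -0.028  0.075]
[0.20640514 0.45508966 0.23085573] [ 0.33316103  1.54504282 -0.33472587] 0.08541761578622627 0.1
```

```bash
ls pics
```

```text
scene0.png
top0.png
```

View pics/top0.png

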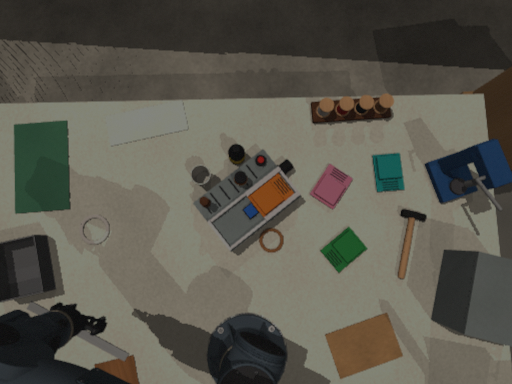

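View pics/scene0.png

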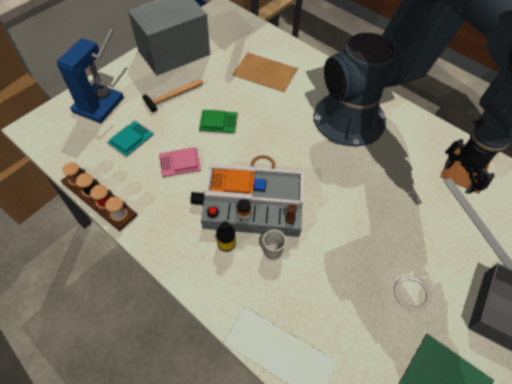

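The top view shows the extractor with the orange cover at (270,195), tab at (250,211), red button (260,160). The scene view agrees, with the cover at (232,180) and tab at (259,184). Cover to tab measures 91 mm (92 expected), and the slide axis is at about 125.6° yaw.

```bash
cat >> h.py <<'E'
from scipy.spatial.transform import Rotation as Ro
def plan(target,jawdeg):
    s=manip.state();R=Ro.from_rotvec(s["tool_rot"]).as_matrix()
    d=R.T@(np.array(target)-s["tcp_pos"])*100
    j=R.T@np.array([np.cos(np.radians(jawdeg)),np.sin(np.radians(jawdeg)),0])
    t=np.arctan2(j[2],j[1]); t=(t+np.pi/2)%np.pi-np.pi/2
    print("shift cm",np.round(d,2),"twist",round(t,3),"q6",s["joint_positions"][5]);print(np.round(R,3).tolist())
E
python3 -c "
from h import *
plan([.511,-.025,.2],35.6)"
```

```text
shift cm [  3.12 -31.14  47.57] twist 0.524 q6 1.5707896201285512
[[-0.0, 0.413, 0.911], [-0.001, 0.911, -0.413], [-1.0, -0.001, 0.0]]
```

Request:
arm_command([
  [1, 0, -2.7, 4.2, 0.1],
  [1, 0, -5.4, 8.3, 0.2],
  [1, 0, -8.1, 12.4, 0.3],
  [1, 0.5, -10.9, 16.6, 0.4],
  [1, 1, -13.6, 20.8, 0.524],
])

```text
clock: 0.6
tcp_pos: [0.3398, 0.2445, 0.2212]
tool_rot: [0.744, 1.44, -0.743]
force: [1.2, 0.9, -1.0]
width: 0.0123
```

```bash
python3 -c "
from h import *
plan([.511,-.025,.2],35.6)"
```

```text
shift cm [ 2.13 -1.64 31.89] twist -0.004 q6 1.5773488663979156
[[0.0, 0.815, 0.579], [0.0, 0.579, -0.815], [-1.0, 0.0, 0.0]]
```

Request:
arm_command([
  [1, 0, -0.3, 4.8, 0],
  [1, 0, -0.6, 9.6, 0],
  [1, 0, -0.8, 14.4, 0],
  [1, 0, -1, 19.2, 0],
  [1, 0, -1.2, 22, 0],
])

```text
clock: 1.1
tcp_pos: [0.4586, 0.0576, 0.2211]
tool_rot: [0.742, 1.44, -0.743]
force: [0.5, 0.6, 0.8]
width: -0.0001
```

Request:
arm_command([
  [1, 0, 0, 3, 0],
  [1, 0, 0, 5, 0],
  [1, 0, 0, 5, 0],
  [1, 0, 0, 5, 0],
  [1, 0, 0, 5, 0],
])

```text
clock: 1.6
tcp_pos: [0.4861, 0.0203, 0.2213]
tool_rot: [0.74, 1.441, -0.74]
force: [-0.0, 0.4, -0.5]
width: -0.0002
```

Run:
```python
from h import *
plan([.511,-.025,.2],35.6)
d,im=shot("wrist","w1")
E=d["extrinsics"];print(-E[:3,:3].T@E[:3,3])
for nm,lo,hi in(("orange",(5,150,80),(18,255,255)),("blue",(100,120,50),(130,255,255))):
    for c in blobs(im,lo,hi,100)[:3]:
        r=cv2.minAreaRect(c);print(nm,cv2.contourArea(c),np.round(r[0]),[np.round(ray(d,*p,.0735),4)[:2] for p in cv2.boxPoints(r)],np.round(ray(d,*r[0],.0735),4))
```

```text
shift cm [ 2.13 -0.62  5.13] twist 0.0 q6 0.9909419235145182
[[-0.0, 0.813, 0.582], [0.0, 0.582, -0.813], [-1.0, -0.0, -0.0]]
[0.44705485 0.07365306 0.36398259]
orange 1228.5 [407. 120.] [array([0.5416, 0.1289]), array([0.5461, 0.1638]), array([0.5818, 0.1608]), array([0.5781, 0.125 ])] [0.5617 0.1449 0.0735]
orange 1168.0 [141. 207.] [array([ 0.393, -0.117]), array([ 0.3652, -0.0513]), array([ 0.4218, -0.0193]), array([ 0.4532, -0.0835])] [ 0.4078 -0.0669  0.0735]
orange 491.5 [214. 264.] [array([ 0.4782, -0.0709]), array([ 0.5004, -0.055 ]), array([ 0.5193, -0.0831]), array([ 0.4965, -0.0994])] [ 0.4985 -0.0769  0.0735]
blue 886.5 [248. 227.] [array([ 0.4785, -0.021 ]), array([0.5103, 0.0017]), array([ 0.5302, -0.0256]), array([ 0.4975, -0.049 ])] [ 0.504  -0.0233  0.0735]
```

View pics/w1.png

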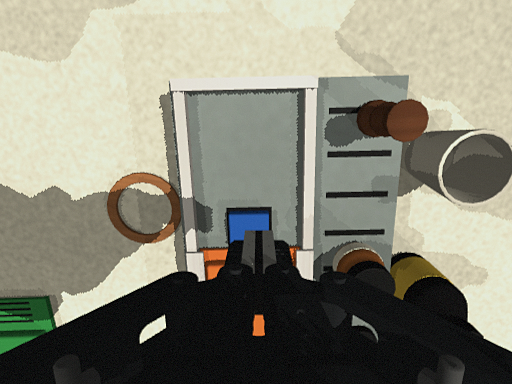

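The wrist view shows the tab at (248,227), its top 39 x 34 mm at world (0.504,-0.023), yaw 35.5°. That agrees with the top view. The bay is clear, and the paint jar, bottle, cup and slicker stand on the +x side, away from the slideway.

Request:
arm_command([
  [1, 0, -1.1, 4.8, 0],
  [1, 4, -1.1, 4.8, 0],
  [1, 8, -1.1, 4.8, 0],
  [1, 12, -1.1, 4.8, 0],
  [1, 13, -1.1, 4.8, 0],
])

```text
clock: 2.15
tcp_pos: [0.5029, -0.025, 0.0881]
tool_rot: [0.739, 1.446, -0.742]
force: [-1.3, -0.7, -0.0]
width: 0.0001
```

Request:
arm_command([
  [1, 0.2, 0, 0, 0],
  [1, 0.2, 0, 0, 0],
  [1, 0.2, 0, 0, 0],
  [1, 0.2, 0, 0, 0],
  [1, 0.2, 0, 0, 0],
])

```text
clock: 2.65
tcp_pos: [0.5062, -0.0257, 0.0903]
tool_rot: [0.741, 1.44, -0.74]
force: [0.2, -0.5, -0.5]
width: 0.0001
```

Run:
```python
from h import *
plan([.505,-.025,.0635],35.6)
print(manip.state()["force"])
```

```text
shift cm [ 2.68 -0.06 -0.12] twist -0.0 q6 0.8991070072267218
[[0.001, 0.813, 0.582], [-0.0, 0.582, -0.813], [-1.0, 0.001, 0.001]]
[ 0.19721556 -0.46229673 -0.47798147]
```

Request:
arm_command([
  [1, 1, 0, -0.1, 0],
  [1, 1.5, 0, -0.1, 0],
  [1, 2, 0, -0.1, 0],
  [1, 2.3, 0, -0.1, 0],
  [1, 2.5, 0, -0.1, 0],
])

```text
clock: 3.15
tcp_pos: [0.5047, -0.0248, 0.064]
tool_rot: [0.741, 1.442, -0.741]
force: [-3.8, 0.4, 4.8]
width: -0.0002
```

Request:
arm_command([
  [1, 0.1, 0, 0, 0],
  [1, 0.2, 0, 0, 0],
  [1, 0.3, 0, 0, 0],
  [1, 0.35, 0, 0, 0],
  [1, 0.35, 0, 0, 0],
])

```text
clock: 3.65
tcp_pos: [0.505, -0.0249, 0.0613]
tool_rot: [0.741, 1.441, -0.741]
force: [-6.9, 1.1, 12.1]
width: -0.0
```

Request:
arm_command([
  [1, 0.1, 0, 0, 0],
  [1, 0.1, 0, 0, 0],
  [1, 0.15, 0, 0, 0],
  [1, 0.15, 0, 0, 0],
  [1, 0.15, 0, 0, 0],
])

```text
clock: 4.15
tcp_pos: [0.5051, -0.0249, 0.0609]
tool_rot: [0.741, 1.44, -0.74]
force: [-14.0, 1.4, 34.2]
width: 0.0002
```

Hard stop is confirmed: 34 N at tip z 0.061. I'll lift and move over the flange.

Request:
arm_command([
  [1, -3, 0, 0, 0],
  [1, -7, 0, 0, 0],
  [1, -10, 0, 4, 0],
  [1, -10, 0, 8.5, 0],
  [1, -10, 0, 13.0, 0],
])

```text
clock: 4.65
tcp_pos: [0.5824, -0.1321, 0.1608]
tool_rot: [0.74, 1.438, -0.739]
force: [0.7, 0.9, 0.4]
width: 0.0001
```

Request:
arm_command([
  [1, 0, 0, 0.9, 0],
  [1, 0, 0, 0.9, 0],
  [1, 0, 0, 0.9, 0],
  [1, 0, 0, 0.9, 0],
  [1, 0, 0, 0.9, 0],
])

```text
clock: 5.15
tcp_pos: [0.5856, -0.137, 0.1597]
tool_rot: [0.74, 1.441, -0.74]
force: [-0.6, 0.3, -0.4]
width: -0.0002
```

Run:
```python
from h import *
o=np.array([.5143,-.038,0]);X=np.array([.813,.582,0]);Y=np.array([-.582,.813,0])
plan(o-.122*Y+[0,0,.075],35.6)
d,im=shot("wrist","w2"); f=manip.state()["tcp_pos"]
t,it=shot("top"); s,i3=shot("scene")
for dd,i in((t,it),(s,i3)):
  for x,y,z in((-43,-101,85),(43,-101,85),(-52,-146,70),(52,-146,70),(0,-122,70)):
    u=proj(dd,o+X*x/1e3+Y*y/1e3+[0,0,z/1e3]);cv2.circle(i,tuple(int(round(v)) for v in u),1,(0,255,0) if x else (255,0,255),-1)
a=cv2.resize(it[140:260,180:320],None,fx=3.4,fy=3.4);b=cv2.resize(i3[140:260,180:320],None,fx=3.4,fy=3.4)
c=np.zeros((600,800,3),np.uint8);c[:300,:350]=cv2.resize(a,(350,300));c[:300,350:700]=cv2.resize(b,(350,300));c[300:,:400]=cv2.resize(im,(400,300));cv2.imwrite("pics/m2.png",c)
```

```text
shift cm [ 8.47 -0.04 -0.  ] twist 0.001 q6 0.7188340741327317
[[0.0, 0.813, 0.583], [-0.0, 0.583, -0.813], [-1.0, 0.0, 0.0]]
```

View pics/m2.png

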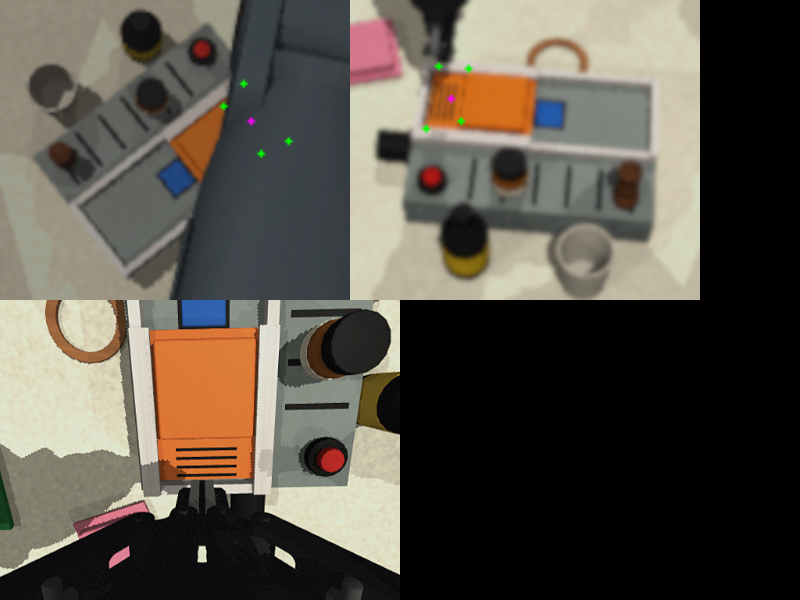

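The montage (scene view at right) shows my predicted flange point on the grooves and the face edge on the block/flange step. The wrist view shows the cover seated and the tab down. Now descending onto the flange.

Request:
arm_command([
  [1, 4, 0, 0, 0],
  [1, 6, 0, 0, 0],
  [1, 7.5, 0, 0, 0],
  [1, 8.4, 0, 0, 0],
  [1, 8.4, 0, 0, 0],
])

```text
clock: 5.8
tcp_pos: [0.5853, -0.1377, 0.0746]
tool_rot: [0.741, 1.442, -0.741]
force: [0.3, -0.5, 0.3]
width: -0.0001
```

Request:
arm_command([
  [1, 0, 0, -0.3, 0],
  [1, 0, 0, -0.6, 0],
  [1, 0, 0, -0.9, 0],
  [1, 0, 0, -1.2, 0],
  [1, 0, 0, -1.5, 0],
])

```text
clock: 6.3
tcp_pos: [0.5775, -0.1257, 0.0759]
tool_rot: [0.741, 1.439, -0.741]
force: [1.5, -2.1, 2.9]
width: 0.0002
```

Request:
arm_command([
  [1, 0.1, 0, -1, 0],
  [1, 0.1, 0, -2, 0],
  [1, 0.1, 0, -3, 0],
  [1, 0.1, 0, -4, 0],
  [1, 0.1, 0, -5, 0],
])

```text
clock: 6.8
tcp_pos: [0.5475, -0.0842, 0.0744]
tool_rot: [0.741, 1.441, -0.741]
force: [1.4, -2.2, 1.0]
width: 0.0001
```

Request:
arm_command([
  [1, 0, 0, -1, 0],
  [1, 0, 0, -2, 0],
  [1, 0, 0, -3, 0],
  [1, 0, 0, -4, 0],
  [1, 0, 0, -5, 0],
])

```text
clock: 7.3
tcp_pos: [0.5184, -0.0438, 0.0744]
tool_rot: [0.741, 1.441, -0.741]
force: [0.3, -4.1, 2.0]
width: 0.0
```

Run:
```python
from h import *
o=np.array([.5143,-.038,0]);Y=np.array([-.582,.813,0])
print((manip.state()["tcp_pos"]-o)@Y,manip.state()["force"])
d,im=shot("wrist","w3")
```

```text
-0.0070924886516194295 [ 0.26678916 -4.12401557  1.96184536]
```

View pics/w3.png

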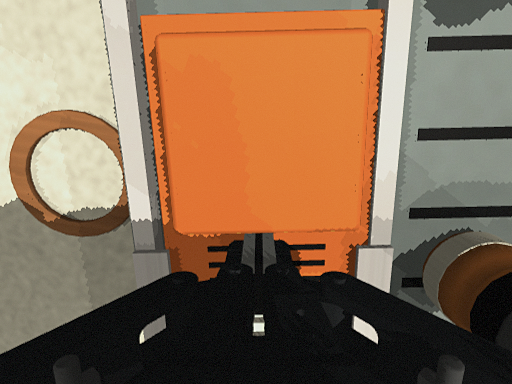

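The cover is sliding straight between the guides, with its face edge at row 233 and the fingers against it. About 5 cm remain.

Request:
arm_command([
  [1, 0, 0, -1, 0],
  [1, 0, 0, -2, 0],
  [1, 0, 0, -3, 0],
  [1, 0, 0, -3.8, 0],
  [1, 0, 0, -4.3, 0],
])

```text
clock: 7.85
tcp_pos: [0.4934, -0.0087, 0.0744]
tool_rot: [0.74, 1.441, -0.741]
force: [-0.3, -3.3, -0.4]
width: -0.0001
```

Request:
arm_command([
  [1, 0, 0, -0.2, 0],
  [1, 0, 0, -0.4, 0],
  [1, 0, 0, -0.6, 0],
  [1, 0, 0, -0.8, 0],
  [1, 0, 0, -0.9, 0],
])

```text
clock: 8.35
tcp_pos: [0.4902, -0.004, 0.0749]
tool_rot: [0.739, 1.436, -0.743]
force: [10.0, -24.4, -1.2]
width: -0.0003
```

Force jumped to 26 N, so it's against something near the expected end. I'll back off, lift and check.

Request:
arm_command([
  [1, 0, 0, 0.6, 0],
  [1, 0, 0, 1.8, 0],
  [1, 0, 0, 1.8, 0],
  [1, -2, 0, 1.8, 0],
  [1, -5, 0, 1.8, 0],
])

```text
clock: 8.85
tcp_pos: [0.498, -0.0167, 0.1236]
tool_rot: [0.741, 1.444, -0.742]
force: [0.8, -0.2, 0.3]
width: 0.0004
```

Request:
arm_command([
  [1, -4, 0, 2, 0],
  [1, -8, 0, 6, 0],
  [1, -8, 0, 10, 0],
  [1, -8, 0, 11, 0],
  [1, -8, 0, 11, 0],
])

```text
clock: 9.35
tcp_pos: [0.5636, -0.1073, 0.2036]
tool_rot: [0.742, 1.441, -0.742]
force: [-0.2, 0.0, -0.9]
width: -0.0003
```

Run:
```python
from h import *
o=np.array([.5143,-.038,0]);X=np.array([.813,.582,0]);Y=np.array([-.582,.813,0])
d,im=shot("wrist"); s,i3=shot("scene"); print(manip.state()["force"],manip.state()["tcp_pos"])
for dd,i in((d,im),(s,i3)):
  c=blobs(i,(5,150,80),(18,255,255),200)
  for k in c[:3]:
    p=np.array([ray(dd,*q,.07)-o for q in k[:,0]]); print(cv2.contourArea(k),"y",(p@Y).min(),(p@Y).max(),"x",(p@X).min(),(p@X).max())
b=cv2.resize(i3[150:250,190:320],(520,400),interpolation=cv2.INTER_CUBIC)
c=np.zeros((600,800,3),np.uint8);c[:300,:400]=cv2.resize(im,(400,300));c[:300,400:]=b[:300,:400];c[300:,:390]=cv2.resize(i3[150:250,190:320],(390,300));cv2.imwrite("pics/m4.png",c)
```

```text
[-0.52713145 -0.39405443  0.92130317] [ 0.56253629 -0.10563373  0.20369609]
9756.0 y 0.006900809272715873 0.06459104587659835 x -0.05015169417310575 0.05448769908442193
2111.5 y -0.026905054787454998 0.04411023363609997 x -0.13901921975696738 -0.07473262718983685
1395.0 y 0.622889141198159 0.8023538720021546 x -0.26000868195906857 -0.053400298842912475
949.0 y 0.006582271088031581 0.14395684377182882 x -0.048237140137894895 0.05215133010784779
222.5 y -0.6372557778554345 -0.3712072120455314 x 0.047605072623946774 0.20976809072468347
```

View pics/m4.png

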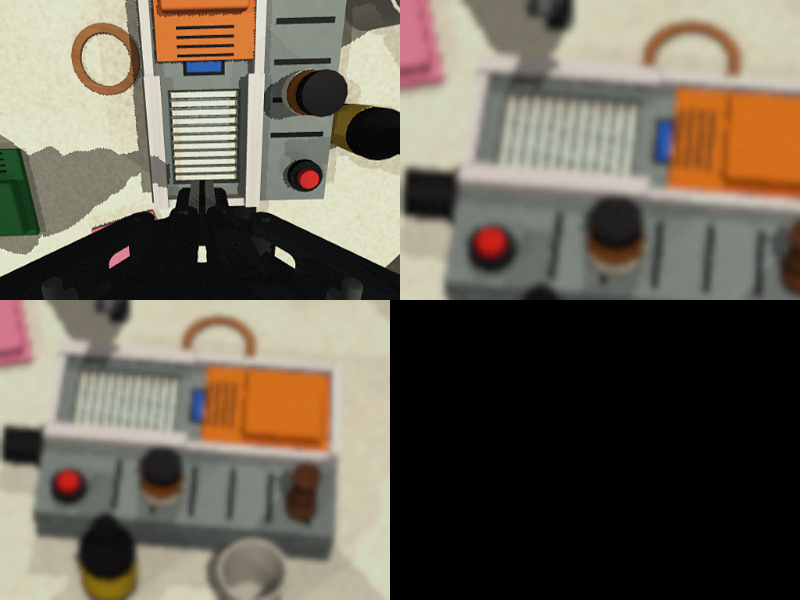

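The cover is parked and flat, with the opening exposed and the tab's rear strip visible and still in. Rear edge reads y≈7 mm against a nominal 10, within my origin error. I'll check the gap at the end stop from the other end.

Request:
arm_command([
  [1, -2, 0, -4, 0],
  [1, -3, 0, -9, 0],
  [1, -3, 0, -13.5, 0],
  [1, -3, 0, -17, 0],
  [1, -3, 0, -17, 0],
])

```text
clock: 9.95
tcp_pos: [0.4612, 0.0355, 0.2347]
tool_rot: [0.738, 1.443, -0.737]
force: [1.8, -0.2, -0.1]
width: -0.0002
```

Run:
```python
from h import *
o=np.array([.5143,-.038,0]);X=np.array([.813,.582,0]);Y=np.array([-.582,.813,0])
d,im=shot("wrist"); print(manip.state()["tcp_pos"])
for x in(-30,0,30):
  for z,y in((.07,150),(.07,80)): print(x,y,np.round(proj(d,o+X*x/1e3+Y*y/1e3+[0,0,z])))
k=blobs(im,(5,150,80),(18,255,255),2000)[0]
p=np.array([ray(d,*q,.07)-o for q in k[:,0]]);y=p@Y;x=p@X
for a in(-40,-20,0,20,40): print(a,y[abs(x-a)<3].max())
cv2.imwrite("pics/m5.png",cv2.resize(im[0:260,120:380],(600,600),interpolation=cv2.INTER_CUBIC))
```

```text
[0.46246341 0.03416395 0.23463211]
-30 150 [228. 117.]
-30 80 [230. 188.]
0 150 [260. 117.]
0 80 [259. 188.]
30 150 [291. 118.]
30 80 [289. 189.]Traceback (most recent call last):
  File "<stdin>", line 8, in <module>
    return umr_maximum(a, axis, None, out, keepdims, initial, where)
ValueError: zero-size array to reduction operation maximum which has no identity
```

Run:
```python
from h import *
d,im=shot("wrist")
cv2.imwrite("pics/m5.png",cv2.resize(im[60:260,160:360],(600,600),interpolation=cv2.INTER_CUBIC))
hsv=cv2.cvtColor(im,cv2.COLOR_BGR2HSV)
for u in(225,245,265,285): print(u,[tuple(int(v) for v in hsv[r,u]) for r in range(110,130)])
```

```text
225 [(21, 21, 211), (21, 19, 211), (19, 23, 209), (21, 20, 212), (18, 22, 212), (19, 23, 212), (19, 20, 212), (21, 17, 216), (20, 27, 192), (10, 139, 174), (11, 204, 214), (11, 198, 211), (11, 196, 208), (11, 196, 206), (11, 196, 206), (11, 195, 207), (11, 191, 208), (11, 196, 208), (11, 195, 215), (12, 200, 170)]
245 [(25, 20, 212), (23, 22, 212), (25, 23, 212), (22, 22, 211), (24, 19, 210), (24, 23, 213), (23, 20, 213), (28, 17, 220), (34, 12, 174), (8, 255, 64), (11, 213, 151), (11, 195, 213), (11, 192, 210), (11, 196, 206), (11, 193, 207), (11, 193, 206), (11, 193, 207), (12, 195, 211), (11, 192, 199), (11, 200, 140)]
265 [(24, 20, 209), (27, 22, 211), (23, 22, 212), (25, 22, 210), (19, 20, 213), (23, 21, 211), (26, 18, 216), (25, 15, 201), (10, 78, 169), (11, 218, 192), (12, 198, 211), (11, 193, 209), (11, 196, 206), (11, 193, 206), (11, 189, 210), (11, 194, 208), (11, 198, 206), (11, 196, 212), (11, 197, 177), (10, 210, 108)]
285 [(24, 18, 212), (24, 18, 210), (23, 20, 215), (23, 19, 212), (23, 19, 211), (24, 18, 212), (27, 13, 218), (27, 14, 179), (11, 177, 78), (11, 202, 155), (11, 197, 215), (12, 196, 206), (11, 192, 208), (11, 195, 205), (11, 193, 207), (12, 195, 207), (11, 192, 209), (11, 195, 214), (12, 197, 171), (10, 215, 120)]
```

View pics/m5.png

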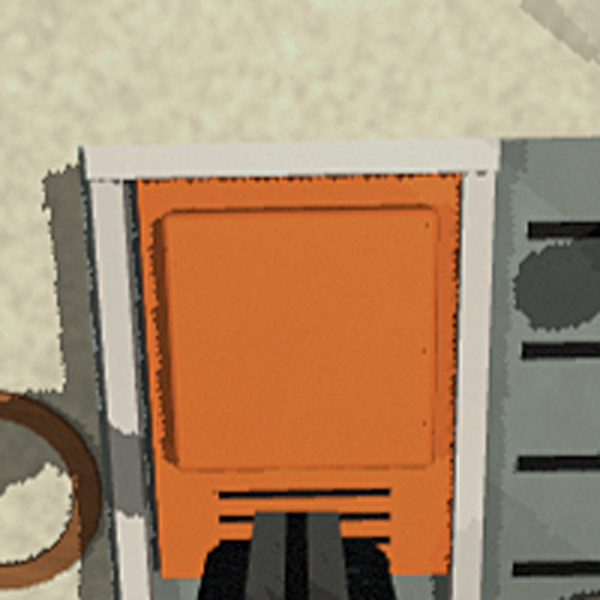

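The cover's front edge (row 177 in the crop) meets the end-stop wall along its whole width, with no deck showing between. It lies flat and square, and the gripper is clear above it. I'm handing in.

```bash
python3 -c "
from rig import manip
print(manip.state()['force'],manip.finish_job())"
```

```text
the job is handed in; nothing more can be done
[ 0.74505633 -0.20762872 -0.05297407] None
```

The filter bay is open: I pressed the blue tab fully in, then pushed the orange cover along its slideway into the parking bay up against the end stop. I handed the job in at about 10 s of the 40 s allowed, with no verdict reported.

- **Tab:** it met its hard stop with the fingertips at z = 0.061 m (0.0615 expected). The force there reached 34 N at the wrist, well above the roughly 5 N needed, because I pressed a little further to confirm the stop. It was still in afterwards.
- **Cover:** it slid at about 3–4 N and then stopped at 26 N. The last close view shows its front edge touching the end stop along its full width, with the cover flat and square.
- **Other objects:** I saw no sign that the red button, paint jar, slicker, bottle, cup or tan ring had been touched. I did not re-measure their positions.
- **Robot:** it ended clear above the extractor, with force readings near zero.

One check disagreed slightly: the cover's rear edge measured y ≈ 7 mm, where 10 mm was expected. I put this down to a 2–3 mm error in my estimate of the extractor's origin, since the end-stop view showed no gap. One measuring script also failed with an error, so I read that gap directly from the picture instead.

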